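Snap the pump's connector clip shut with the clip pliers

TASK

The nylon clip on the flushing pump's leaning outlet has been left open: take the clip pliers from the mat, hold them square to the leaning clip with the jaws over both ears, and squeeze, no harder than it takes, until the clip snaps shut and stays shut by itself. Do it with the pliers only, keep the gripper off the clip, leave the other tools and fittings where they are, and lay the pliers back flat on the rubber mat, clear of the spanner.

Things in the scene. Friction and masses are not known exactly. Their poses are not given: they have to be found in the camera images.
- clip_mouth (a point): Half-way between the two ears of the pump's open snap clip, a white nylon ring (55 mm) round a black 45 mm rubber connector (brass plug in its end) that leans 32 deg from vertical towards the robot. 40 mm from the connector's axis, mid-length and mid-width of the ears. Axes: z up along the connector; x from the ears to the back pin (ears point to -x); y across the ears, as they close.
- clip_left_ear (a point): Middle of the outer face of the left (+y) ear. Each ear is 32 mm long (24 to 56 mm out from the connector's axis), 8.5 mm thick (y), 20 mm wide (z). The two outer faces are 26.5 mm apart when open, about 18 mm when snapped shut, 17 mm while squeezed tight; short of snapping they spring open again.
- clip_right_ear (a point): Middle of the outer face of the right (-y) ear, as the left one.
- clip_left: Left half of the open clip, origin on the back pin, sprung open. A tongue on its ear (16 mm wide, top 16 mm above mid-width) reaches over the other ear and hooks behind a tooth there; it snaps with about 7 N on each ear. Each half can give some mm alone, so the clip centres itself between the jaws. Over 35 N crushes it.
- clip_right: Right half of the open clip, with the tooth; origin on the back pin.
- pump: Flushing pump, fixed: grey volute, blue finned motor behind, on a dark plate 300 x 150 mm; at the end near the robot a brass outlet rises and bends to 32 deg, with the connector and the open clip on it. Origin under the riser, x towards the motor; the clip ring's centre is 32 mm to -x and 279 mm up, the outlet's end 310 mm up.
- separator: Dirt separator, fixed: upright brass pot, 72 mm across, black band, on a plate 150 x 130 mm, with the same leaning outlet; its clip is already shut, not part of the job. 310 mm high in all. Origin under the pot. It and the pump swap places.
- pliers_grip (a point): Where to grip the sprung clip pliers (180 mm long, 180 g, lying on the mat): between the red-sleeved handles, at mid-thickness, 8 mm above the mat. Axes: x to the jaws, y across the handles, z up. Sleeves: parallel for 38 mm either way along x, 16 mm thick, 60 mm wide over both when open. Pin 82 mm ahead (+x), jaw pads' middle 129 mm, jaw tips 142 mm, centre of mass 36 mm.
- pliers: The pliers, both halves; origin on the pin, underside, axes as pliers_grip. Jaw pads 26 mm long, 12 mm thick, 27 to 35 mm apart open, 17 mm shut. Sprung open: at pliers_grip 11 N or less on each handle holds them without closing, 13 N starts to close them, about 20 N snaps the clip (the handles jump in to about 40 mm wide). Let off, they spring open again.
- mat: Black rubber mat 300 (x) x 280 (y) mm and 5 mm thick, fixed; origin at the centre of its underside. The pliers and a wrench lie on it side by side, either way round.
- wrench: Bystander: steel spanner 200 mm long, lying on the mat.
- screwdriver: Bystander: red-handled screwdriver 200 mm, on the bench.
- tee: Bystander: brass tee 68 mm, 38 mm high, on the bench.
- ball_valve: Bystander: brass ball valve 72 mm with a red lever, 45 mm high, on the bench.
- elbow: Bystander: brass elbow about 55 mm, 36 mm high, on the bench.
There are look-alikes about, which are no part of the job. There is more than one size of the pliers; the job needs the larger.

How it is judged (in metres and radians):
On the way:
1. the clip is shut, with both ears between the pliers' jaws and the pliers square to it within 12 degrees (distance between clip_left_ear and clip_right_ear below 0.0195 m and contact force between pliers and clip_left above 1 N and contact force between pliers and clip_right above 1 N and angle between the z axis of pliers and the z axis of clip_mouth, either way round below 0.21 rad), for 0.1 s.
At the end, for the whole second after the job is handed in: The clip's ears are snapped together (outer faces under 19.5 mm apart) with nothing touching it; the pliers lie flat on the mat, right way up (within 5 degrees), handles' middle and pin over the mat, not on the wrench, released and still (distance between clip_left_ear and clip_right_ear below 0.0195 m and x of pliers_grip in the frame of mat between -0.15 and 0.15 m and x of pliers in the frame of mat between -0.15 and 0.15 m and y of pliers_grip in the frame of mat between -0.14 and 0.14 m and z of pliers_grip in the frame of mat below 0.018 m and angle between pliers's own z axis and vertical below 0.08 rad and contact force between pliers and wrench below 0.1 N and linear speed of pliers below 0.02 m/s and angular speed of pliers below 0.2 rad/s).
It fails at once if the clip is crushed: a pliers jaw presses an ear with more than 35 N (contact force between pliers and clip_left above 35 N or contact force between pliers and clip_right above 35 N).
It fails at once if the gripper's fingers or the arm press on the clip (contact force between any of the fingers, the arm and clip_left above 0.5 N or contact force between any of the fingers, the arm and clip_right above 0.5 N).
It fails at once if another tool or fitting is moved by more than 30 mm (distance of any of wrench, screwdriver, tee, ball_valve, elbow from where it was at the start of the episode above 0.03 m).
It also fails if it takes over 54 s, if anything falls off the work surface, if the arm or the gripper's body presses on something with over 40 N, if the wrist force passes 120 N, or if a joint passes its speed limit or range.

ROBOT

A 6-joint arm with a two-finger parallel gripper is mounted at the origin on the work surface. World frame = base frame: x ahead of the robot, y to its left, z up, the work surface at z = 0. Lengths are in m, angles in degrees, forces in N, time in s.
With the tool pointing down it reaches from about 0.375 to 0.9 m from the base axis. Payload 3.1 kg.
Tool frame: the origin (TCP) lies between the finger pads; the fingertips stand 11 mm ahead of it and the grasp point (between the pads) lies 8 mm behind it; z points along the fingers, y is the line along which they close (so a half turn about z gives the same grasp; the last joint's range is limited). The gripper opens to 87 mm and grips with 3 to 60 N. Pads are 19 mm wide; open, the fingers measure 117 mm over their backs; the gripper's body (75 mm by 190 mm) begins 51 mm behind the grasp point.
Start: joints at [63.512, 30.224, 82.088, -0, 67.689, -10.227], TCP at [0.175, 0.6, 0.234] pointing down, gripper open.
Joint ranges: [-176.69, 176.69], [-43.24, 126.21], [12.49, 139.97], [-82, 262], [0, 151.66], [-163.58, 163.58]. Speed limits (degrees/s): [159.86, 159.86, 180, 180, 180, 180].

INTERFACE

Orientations are given as a 3x3 rotation matrix whose columns are the frame's x, y, z axes.
In Python, from rig import bot gives the robot as it stands.
- The arm moves only by the tool apply_moves, never from a script. Its argument "steps" is a list that holds one entry, the list of rows, each a list of 7 numbers: the shift along the tool's x, y, z in cm, then the turn, a rotation vector about the tool's x, y, z in degrees, then the gripper command: -1 is shut, 1 is fully open, values between are in proportion. In form: [[[dx, dy, dz, rx, ry, rz, jaw], ...]]. A call has 1 to 20 rows; each row is the pose to reach, as a shift and turn from the pose commanded when the call began, along the tool's axes at that moment; what a row does not reach only later rows make up. A row lasts 1/8 s, in which the tool goes at most 62.5 mm and 10.7 degrees, less where a joint would pass 70% of its speed; a pose out of reach is approached as far as the arm can. A call with a gripper value outside its range is refused whole. The fingers move at their own pace and stop on an object; the grip force is fixed at half the most. Time passes only in rows, so rows that repeat a pose let the fingers close. It gives the time, the measured TCP pose, the force, the opening and the grip force at its end, in the units of the state.
- bot.read_state(): the state, without advancing time (a new reading comes with each control period).
- bot.capture(name): name is "side" or "top"; returns the picture (400x640x3 uint8, blue, green, red); there is no depth.
- bot.camera_model(name): a dict with "intrinsics" (3x3 intrinsics, pixels), "R" (3x3) and "t" (3): a world point X has camera coordinates R X + t. Camera axes: x right, y down, z forward; pixel columns grow to the right and rows downward; lengths in m; the calibration is good to about 2 mm. A picture is of the moment at which its call begins. camera_model takes no time and is no camera call.
- bot.hand_in(): hands the job in; it is judged then, once.
The state is a dict: "time_s": time; "joint_positions": joint angles; "qvel": joint speeds; "tau": joint torques, N m; "position": TCP position; "tcp_rot": TCP orientation; "force": force on the tool from outside, world axes, zero at the start; "moment": the same for the moment, N m; "opening": opening from 0.0 (shut) to 1.0 (fully open); "grasp_force": force on a finger pad.
Only numpy, scipy, OpenCV 4.12 (cv2) and the standard library are available. Lean on these libraries where they do the work, as an engineer would, in place of code of your own. Each camera call takes 0.05 s, during which the arm holds its last target. There are 200 camera calls.

## Working session

There is one attempt and no reset: what is moved stays moved. The work goes in short steps, Python scripts to look and compute and a tool call to move; the robot and the scene stay as the last step left them, time stands still between calls to the robot, and variables do not carry over. Pictures are saved under pics/ and viewed, at most 14 in all, crops included, and the job is handed in when it is done.

Besides the shell and the picture viewer there is one more tool, called as name(argument=value, ...) on one line, values as JSON. apply_moves: Moves the arm, as the interface text tells. Its arguments: {"type":"object","properties":{"steps":{"type":"array","items":{"type":"array","items":{"type":"array","items":{"type":"number"}}}}},"required":["steps"]}

```bash
mkdir -p pics; ls; python3 - <<'E'
from rig import bot
import cv2
for n in("side","top"):
    cv2.imwrite(f"pics/{n}0.png",bot.capture(n))
    m=bot.camera_model(n);print(n,m)
s=bot.read_state();print(s)
E
```

```text
pics
side {'intrinsics': array([[511.69079958,   0.        , 318.95369671],
       [  0.        , 511.69079958, 202.13295019],
       [  0.        ,   0.        ,   1.        ]]), 'R': array([[ 0.73032945, -0.68296687, -0.01323464],
       [-0.4264533 , -0.44072078, -0.78987517],
       [ 0.53362579,  0.58251305, -0.61312484]]), 't': array([-0.33482828,  0.32543808,  1.06768326])}
top {'intrinsics': array([[368.90792646,   0.        , 318.69240547],
       [  0.        , 368.90792646, 200.61406705],
       [  0.        ,   0.        ,   1.        ]]), 'R': array([[-0.00711893, -0.99995831, -0.00571817],
       [-0.99654436,  0.00756763, -0.08271683],
       [ 0.08275665,  0.00510955, -0.99655669]]), 't': array([-0.02469946,  0.49062128,  1.22288915])}
{'time_s': 0.1, 'joint_positions': array([ 6.35106815e+01,  3.02712768e+01,  8.21462901e+01, -3.11350024e-04,
        6.76915549e+01, -1.02261777e+01]), 'qvel': array([ 0.06216629, -0.12546103, -0.15857674, -0.00935853, -0.0381958 ,
        0.04663936]), 'tau': array([-3.51681847e-04, -4.40985453e+01, -1.77148962e+01,  6.34675403e-02,
        5.34611510e-02, -4.59797934e-05]), 'position': array([0.17471066, 0.59943736, 0.23271011]), 'tcp_rot': array([[-9.59986089e-01,  2.80046417e-01, -8.44982247e-04],
       [ 2.80047493e-01,  9.59984629e-01, -1.70683506e-03],
       [ 3.33176928e-04, -1.87517307e-03, -9.99998186e-01]]), 'force': array([-0.17912941, -0.396988  , -0.07684688]), 'moment': array([-0.0213393 , -0.05770311, -0.03190771]), 'grasp_force': 0.0, 'opening': 0.9982010086900296}
```

View pics/side0.png

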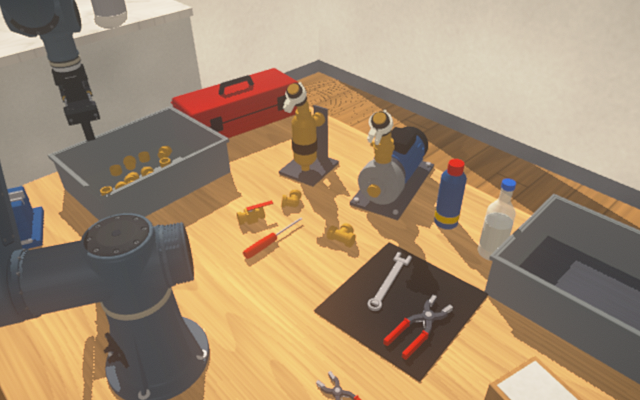

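View pics/top0.png

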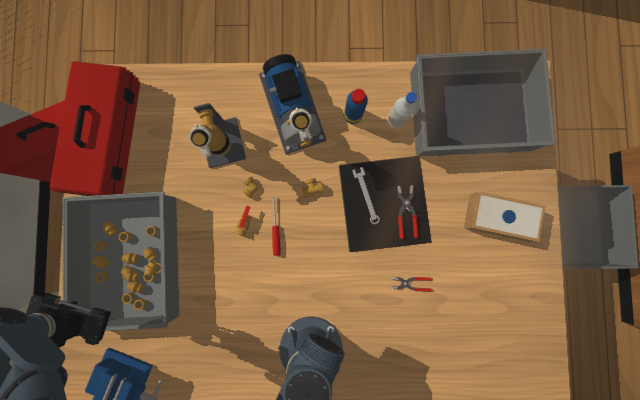

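```bash
python3 - <<'E'
import cv2,numpy as np
s=cv2.imread("pics/side0.png");t=cv2.imread("pics/top0.png")
c=np.zeros((600,800,3),np.uint8)
f=lambda im,x,y,w,h,k:cv2.resize(im[y:y+h,x:x+w],None,fx=k,fy=k,interpolation=cv2.INTER_CUBIC)
c[:420,:400]=f(t,338,150,100,105,4)
c[:300,400:]=f(t,270,95,80,60,5)
c[300:,400:]=f(s,345,100,80,60,5)
c[420:,:400]=f(s,380,290,80,36,5)
cv2.imwrite("pics/crop1.png",c)
E
```

```text
(no output)
```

View pics/crop1.png

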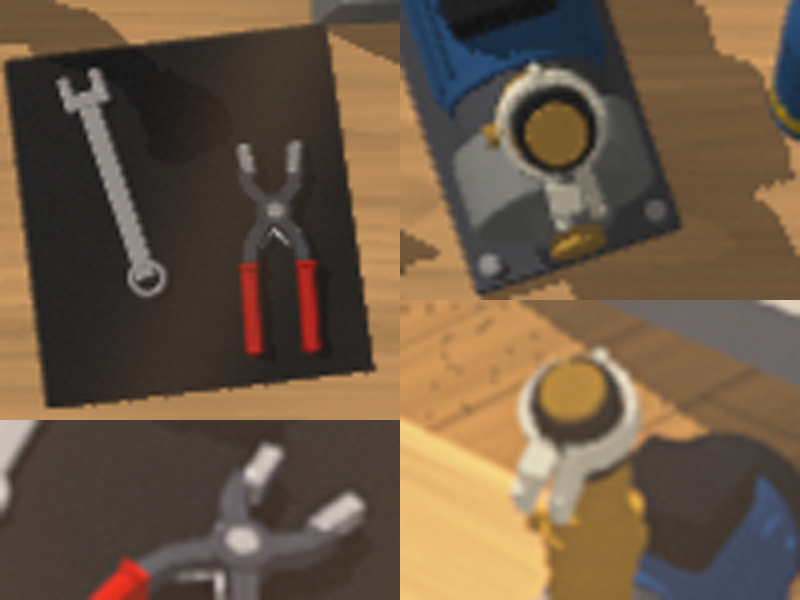

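```bash
cat > h.py <<'E'
import numpy as np, cv2
from scipy.optimize import least_squares
from rig import bot
M={n:bot.camera_model(n) for n in("side","top")}
def proj(n,X):
    m=M[n];c=(m["R"]@np.atleast_2d(X).T).T+m["t"];p=(m["intrinsics"]@c.T).T;return p[:,:2]/p[:,2:]
def onz(n,px,z):
    m=M[n];d=m["R"].T@np.linalg.inv(m["intrinsics"])@np.array([*px,1.]);o=-m["R"].T@m["t"];return o+d*(z-o[2])/d[2]
def tri(obs):
    return least_squares(lambda X:np.concatenate([proj(n,X)[0]-p for n,p in obs.items()]),[.6,0,.2])
E
python3 - <<'E'
from h import *
pin=onz("top",(406.75,202.5),.021);g=onz("top",(408.06,226.8),.016)
print("pin",pin,"grip",g,np.linalg.norm(pin-g),"yaw",np.degrees(np.arctan2(*(pin-g)[1::-1])))
print("tips",onz("top",(338+243/4,150+37),.018),onz("top",(338+295/4,150+145/4),.018))
print("wrench ends",onz("top",(338+85/4,150+75/4),.01),onz("top",(338+147/4,150+280/4),.01))
print("matcorners",[onz("top",(338+a/4,150+b/4),.005).round(3)[:2] for a,b in((6,60),(325,25),(374,370),(46,408))])
# clip
a=np.radians(32);xc=np.array([np.cos(a),0,np.sin(a)]);C=np.array([-.032,0,.279])
P=np.array([C,C-.04*xc,C+.031*xc])
O={"top":np.array([(300,119),(305.6,136),(297,109)]),"side":np.array([(381,120),(374,137),(384.5,110.5)])}
def W(q):
    c,s=np.cos(q[2]),np.sin(q[2]);return P@np.array([[c,-s,0],[s,c,0],[0,0,1]]).T+[q[0],q[1],0]
r=least_squares(lambda q:np.concatenate([(proj(n,W(q))-O[n]).ravel() for n in O]),[.7,.05,.3])
print(r.x[:2],np.degrees(r.x[2]),r.fun.reshape(-1,2).round(1).tolist());print(W(r.x))
for i in range(3):
    t=tri({n:O[n][i] for n in O});print(t.x,t.fun.round(1))
E
```

```text
pin [ 0.48175488 -0.32428947  0.021     ] grip [ 0.40029723 -0.32765487  0.016     ] 0.08168031533433631 yaw 2.36581914375481
tips [ 0.53475856 -0.29938299  0.018     ] [ 0.53696835 -0.34335705  0.018     ]
wrench ends [ 0.59957347 -0.16774114  0.01      ] [ 0.42409097 -0.2172596   0.01      ]
matcorners [array([ 0.614, -0.101]), array([ 0.642, -0.375]), array([ 0.347, -0.408]), array([ 0.317, -0.131])]
[0.72014859 0.0294386 ] 19.005683625316657 [[0.2, 0.7], [-0.9, -2.7], [-0.4, -0.2], [-0.9, 2.9], [0.3, -0.5], [-0.0, 2.0]]
[[0.68989303 0.01901742 0.279     ]
 [0.65782032 0.00797034 0.25780323]
 [0.71474938 0.02757891 0.2954275 ]]
[0.69018711 0.01822446 0.28720724] [ 0.3 -0.3 -0.4  0.1]
[0.65057446 0.00416947 0.26086062] [ 0.4 -0.4 -0.5  0.1]
[0.71188609 0.02595362 0.30268096] [ 0.1 -0.1 -0.1  0. ]
```

```bash
cat >> h.py <<'E'
import json,os
from scipy.spatial.transform import Rotation as Ro
def down(yaw): # tool y at angle yaw deg, z down
    c,s=np.cos(np.radians(yaw)),np.sin(np.radians(yaw));y=np.array([c,s,0]);z=np.array([0,0,-1.]);return np.array([np.cross(y,z),y,z]).T
def load():
    if not os.path.exists("cmd.json"): return np.array([.175,.6,.234]),down(73.739)
    d=json.load(open("cmd.json"));return np.array(d["p"]),np.array(d["R"])
def done(row): # last row applied -> commanded pose
    p,R=load();p=p+R@np.array(row[:3])/100;R=R@Ro.from_rotvec(row[3:6],degrees=True).as_matrix()
    json.dump({"p":p.tolist(),"R":R.tolist()},open("cmd.json","w"))
def rel(p,R): # world goal -> row numbers from commanded pose
    p0,R0=load();return np.r_[R0.T@(np.array(p)-p0)*100,Ro.from_matrix(R0.T@R).as_rotvec(degrees=True)].round(2)
E
python3 - <<'E'
from h import *
A=np.array([.175,.6,.26]);B=np.array([.45,.2,.27]);C=np.array([.41,-.327,.12])
for i in range(1,9):print(rel(A+(B-A)*i/8,down(73.739+19*i/17)).tolist())
for i in range(1,10):print(rel(B+(C-B)*i/9,down(73.739+19*(8+i)/17)).tolist())
E
```

```text
[-4.7, -3.84, -2.72, 0.0, 0.0, -1.12]
[-9.4, -7.67, -2.85, 0.0, 0.0, -2.24]
[-14.1, -11.51, -2.98, 0.0, 0.0, -3.35]
[-18.8, -15.35, -3.1, 0.0, 0.0, -4.47]
[-23.5, -19.19, -3.22, 0.0, 0.0, -5.59]
[-28.2, -23.02, -3.35, 0.0, 0.0, -6.71]
[-32.9, -26.86, -3.48, 0.0, 0.0, -7.82]
[-37.6, -30.7, -3.6, 0.0, 0.0, -8.94]
[-38.81, -36.45, -1.93, 0.0, 0.0, -10.06]
[-40.03, -42.19, -0.27, 0.0, 0.0, -11.18]
[-41.24, -47.94, 1.4, 0.0, 0.0, -12.29]
[-42.45, -53.68, 3.07, 0.0, 0.0, -13.41]
[-43.67, -59.43, 4.73, 0.0, 0.0, -14.53]
[-44.88, -65.17, 6.4, 0.0, 0.0, -15.65]
[-46.09, -70.92, 8.07, 0.0, 0.0, -16.76]
[-47.3, -76.67, 9.73, 0.0, 0.0, -17.88]
[-48.52, -82.41, 11.4, 0.0, 0.0, -19.0]
```

apply_moves(steps=[[[-4.7, -3.8, -2.7, 0, 0, -1.1, 1], [-9.4, -7.7, -2.9, 0, 0, -2.2, 1], [-14.1, -11.5, -3, 0, 0, -3.4, 1], [-18.8, -15.3, -3.1, 0, 0, -4.5, 1], [-23.5, -19.2, -3.2, 0, 0, -5.6, 1], [-28.2, -23, -3.3, 0, 0, -6.7, 1], [-32.9, -26.9, -3.5, 0, 0, -7.8, 1], [-37.6, -30.7, -3.6, 0, 0, -9, 1], [-38.8, -36.5, -1.9, 0, 0, -10, 1], [-40, -42.2, -0.3, 0, 0, -11, 1], [-41.2, -47.9, 1.4, 0, 0, -12.3, 1], [-42.5, -53.7, 3, 0, 0, -13.4, 1], [-43.7, -59.4, 4.7, 0, 0, -14.5, 1], [-44.9, -65.2, 6.4, 0, 0, -15.6, 1], [-46, -70.9, 8, 0, 0, -16.8, 1], [-47.3, -76.7, 9.7, 0, 0, -17.9, 1], [-48.5, -82.4, 11.4, 0, 0, -19, 1], [-48.5, -82.4, 11.4, 0, 0, -19, 1], [-48.5, -82.4, 11.4, 0, 0, -19, 1]]])

```text
time_s: 2.48
position: [0.4091, -0.3261, 0.119]
tcp_rot: [[-0.999, -0.047, -0.001], [-0.047, 0.999, 0.002], [0.001, 0.002, -1.0]]
force: [-0.5, 0.8, 0.6]
opening: 1.003
grasp_force: 0.0
```

```bash
python3 - <<'E'
from h import *
done([-48.5,-82.4,11.4,0,0,-19])
print(load());s=bot.read_state();print(s["time_s"],s["position"],s["tcp_rot"].round(4).tolist(),s["joint_positions"].round(1),s["force"])
a=bot.capture("side");b=bot.capture("top");cv2.imwrite("pics/s1.png",a);cv2.imwrite("pics/t1.png",b)
c=np.zeros((600,800,3),np.uint8)
c[:600]=0
c[:600,:400]=cv2.resize(a[230:380,360:460],None,fx=4,fy=4,interpolation=2)
c[:480,400:]=cv2.resize(b[140:260,338:438],None,fx=4,fy=4,interpolation=2)
cv2.imwrite("pics/crop2.png",c)
E
```

```text
(array([ 0.40986714, -0.32684326,  0.12      ]), array([[-0.99885758, -0.04778636,  0.        ],
       [-0.04778636,  0.99885758,  0.        ],
       [ 0.        ,  0.        , -1.        ]]))
2.475 [ 0.40909397 -0.32610115  0.11903516] [[-0.9989, -0.0467, -0.0014], [-0.0467, 0.9989, 0.0021], [0.0013, 0.0022, -1.0]] [ -50.8   32.4  102.5    0.    45.3 -143.5] [-0.51134821  0.76631798  0.5743552 ]
```

View pics/crop2.png

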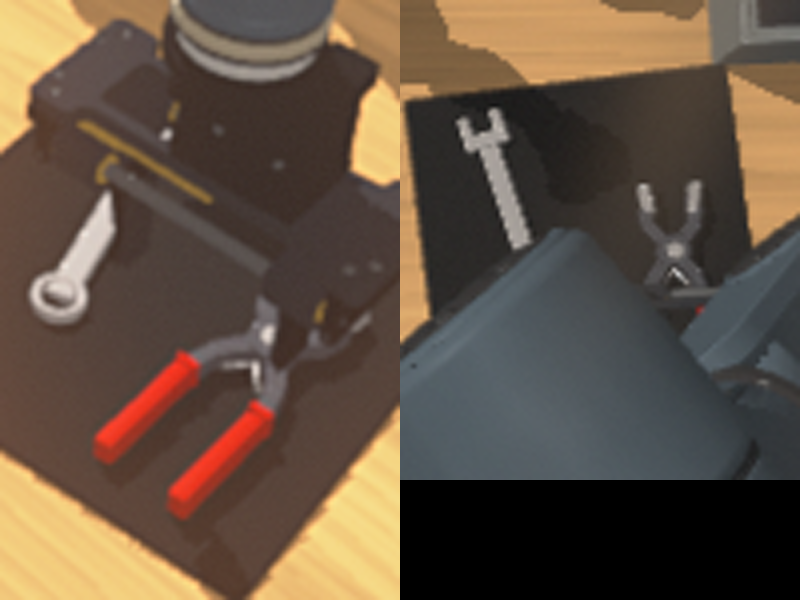

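```bash
python3 - <<'E'
from h import *
print(onz("side",(406.2,338.5),.018), onz("side",(360+266/4,230+332/4),.021))
s=[(97+110)/2]
E
```

```text
[ 0.39985005 -0.33183358  0.018     ] [ 0.48326195 -0.32041834  0.021     ]
```

apply_moves(steps=[[[0, 0, 4, 0, 0, 0, 1], [0, 0, 7.5, 0, 0, 0, 1], [0, 0, 9.2, 0, 0, 0, 1], [0, 0, 10.1, 0, 0, 0, 1], [0, 0, 10.1, 0, 0, 0, 0.8], [0, 0, 10.1, 0, 0, 0, 0.6], [0, 0, 10.1, 0, 0, 0, 0.45], [0, 0, 10.1, 0, 0, 0, 0.4], [0, 0, 10.1, 0, 0, 0, 0.4]]])

```text
time_s: 3.7
position: [0.4101, -0.3275, 0.019]
tcp_rot: [[-0.999, -0.048, 0.001], [-0.048, 0.999, -0.001], [-0.001, -0.001, -1.0]]
force: [-1.1, -1.0, -0.1]
opening: 0.706
grasp_force: 0.6
```

apply_moves(steps=[[[0, 0, 0, 0, 0, 0, 0.37], [0, 0, 0, 0, 0, 0, 0.37], [0, 0, 0, 0, 0, 0, 0.37]]])

```text
time_s: 4.08
position: [0.4102, -0.3275, 0.0188]
tcp_rot: [[-0.999, -0.048, 0.001], [-0.048, 0.999, -0.001], [-0.001, -0.001, -1.0]]
force: [0.2, -2.6, 2.9]
opening: 0.69
grasp_force: 10.4
```

apply_moves(steps=[[[0, 0, 0, 0, 0, 0, 0.34], [0, 0, 0, 0, 0, 0, 0.34], [0, 0, 0, 0, 0, 0, 0.34]]])

```text
time_s: 4.45
position: [0.4101, -0.3272, 0.0188]
tcp_rot: [[-0.999, -0.048, 0.001], [-0.048, 0.999, -0.001], [-0.001, -0.001, -1.0]]
force: [0.1, -1.8, 4.0]
opening: 0.677
grasp_force: 15.0
```

apply_moves(steps=[[[0, 0, 0, 0, 0, 0, 0.36], [0, 0, 0, 0, 0, 0, 0.36], [0, 0, -1, 0, 0, 0, 0.36], [0, 0, -3, 0, 0, 0, 0.36], [0, 0, -7, 0, 0, 0, 0.36], [0, 0, -12, 0, 0, 0, 0.36], [0, 0, -17, 0, 0, 0, 0.36], [0, 0, -19, 0, 0, 0, 0.36], [0, 0, -19, 0, 0, 0, 0.36]]])

```text
time_s: 5.58
position: [0.4098, -0.3264, 0.2097]
tcp_rot: [[-0.999, -0.048, 0.001], [-0.048, 0.999, -0.001], [-0.001, -0.001, -1.0]]
force: [0.8, 0.1, -1.0]
opening: 0.681
grasp_force: 12.8
```

```bash
python3 - <<'E'
from h import *
done([0,0,10.1,0,0,0]);done([0,0,-19,0,0,0])
print(load()[0]);s=bot.read_state();print(s["position"],s["force"],s["moment"])
a=bot.capture("side");cv2.imwrite("pics/s2.png",a)
cv2.imwrite("pics/crop3.png",cv2.resize(a[130:350,340:540],None,fx=2.7,fy=2.7,interpolation=2))
E
```

```text
[ 0.40986714 -0.32684326  0.209     ]
[ 0.40981407 -0.32636721  0.20970428] [ 0.7544763   0.12509469 -0.99427836] [ 0.02319373 -0.02200359 -0.0126405 ]
```

View pics/crop3.png

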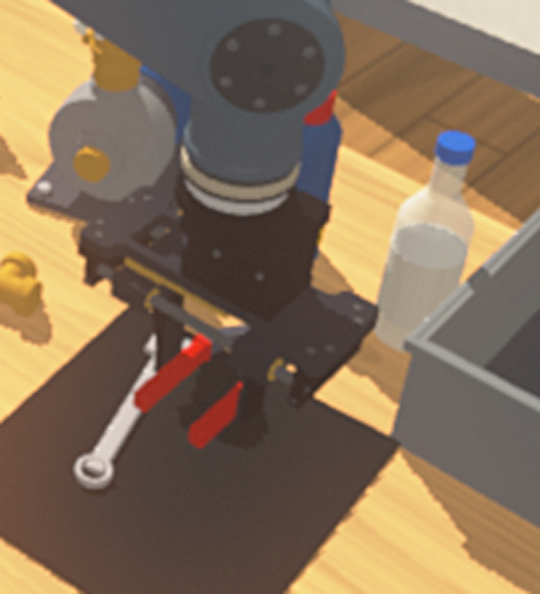

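```bash
cat >> h.py <<'E'
def Rc(yaw): # tool orientation at clip
    a=np.radians(32);y=np.radians(yaw);h=np.array([np.cos(y),np.sin(y),0])
    x=h*np.cos(a)+[0,0,np.sin(a)];z=-h*np.sin(a)+[0,0,np.cos(a)]
    return np.array([-x,np.cross(z,x),-z]).T
PAD=np.array([-.119,0,.006])
def tcp_for(M,yaw,back=0,side=0,up=0):
    R=Rc(yaw);return M-R@PAD+R@np.array([back,side,-up]),R
E
python3 - <<'E'
from h import *
from scipy.spatial.transform import Slerp
M=np.array([.656,.007,.259]);p,R=tcp_for(M,19,back=.065);print(p,R.round(2).tolist(),tcp_for(M,19)[0])
p0,R0=load();S=Slerp([0,1],Ro.from_matrix([R0,R]))
for i in range(1,9):
    f=i/8;print(rel(p0+(p-p0)*f+np.array([0,0,.07*np.sin(np.pi*f)]),S(f).as_matrix()).tolist())
print(bot.read_state()["joint_positions"])
E
```

```text
[ 0.50545419 -0.04483708  0.16658314] [[-0.8, -0.33, 0.5], [-0.28, 0.95, 0.17], [-0.53, 0.0, -0.85]] [ 0.55757413 -0.02689075  0.2010279 ]
[-1.36, 3.46, -2.15, -0.57, -3.97, -1.98]
[-2.72, 6.93, -3.89, -1.14, -7.95, -3.96]
[-4.09, 10.39, -4.88, -1.7, -11.92, -5.94]
[-5.45, 13.86, -4.88, -2.27, -15.89, -7.92]
[-6.81, 17.32, -3.82, -2.84, -19.86, -9.9]
[-8.17, 20.78, -1.77, -3.41, -23.84, -11.88]
[-9.53, 24.25, 1.03, -3.97, -27.81, -13.86]
[-10.9, 27.71, 4.24, -4.54, -31.78, -15.83]
[-5.07816156e+01  2.43946120e+01  9.81594633e+01  9.63084933e-03
  5.75434841e+01 -1.43538832e+02]
```

apply_moves(steps=[[[-1.4, 3.5, -2.1, -0.6, -4, -2, 0.36], [-2.7, 6.9, -3.9, -1.1, -8, -4, 0.36], [-4.1, 10.4, -4.9, -1.7, -12, -6, 0.36], [-5.4, 13.9, -4.9, -2.3, -16, -8, 0.36], [-6.8, 17.3, -3.8, -2.8, -20, -10, 0.36], [-8.2, 20.8, -1.8, -3.4, -24, -12, 0.36], [-9.5, 24.2, 1, -4, -28, -14, 0.36], [-10.9, 27.7, 4.2, -4.5, -31.8, -15.8, 0.36], [-10.9, 27.7, 4.2, -4.5, -31.8, -15.8, 0.36], [-10.9, 27.7, 4.2, -4.5, -31.8, -15.8, 0.36]]])

```text
time_s: 6.88
position: [0.5288, -0.0216, 0.2031]
tcp_rot: [[-0.851, -0.293, 0.436], [-0.264, 0.956, 0.128], [-0.454, -0.006, -0.891]]
force: [-3.2, -0.1, -3.2]
opening: 0.686
grasp_force: 14.0
```

```bash
python3 - <<'E'
from h import *
done([-10.9, 27.7, 4.2, -4.5, -31.8, -15.8])
print(load()[0]);s=bot.read_state();print(s["position"],s["joint_positions"].round(1))
a=bot.capture("side");b=bot.capture("top");cv2.imwrite("pics/s3.png",a);cv2.imwrite("pics/t3.png",b)
f=lambda im,x,y,w,h,k:cv2.resize(im[y:y+h,x:x+w],None,fx=k,fy=k,interpolation=2)
c=np.zeros((600,800,3),np.uint8)
c[:,:400]=f(a,340,90,80,120,5)
c[:,400:]=f(b,265,95,80,120,5)
cv2.imwrite("pics/crop4.png",c)
E
```

```text
[ 0.50550579 -0.044951    0.167     ]
[ 0.52877105 -0.02160053  0.20306806] [ -24.3   19.9  116.2   38.8   28.2 -163.5]
```

View pics/crop4.png

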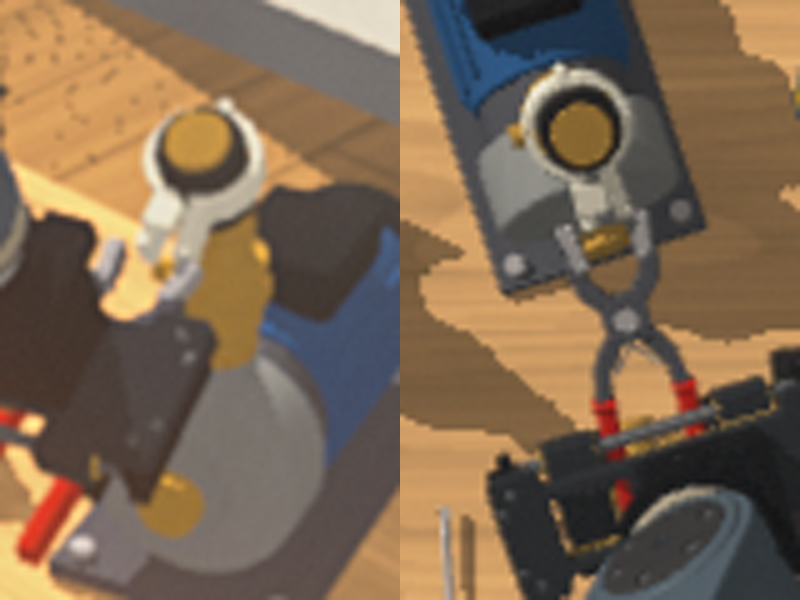

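```bash
cat > fk.py <<'E'
from h import *
def fk(j,k):
    h,a,b,d,l,r0,e=k;j=np.radians(j);E=lambda ax,t:Ro.from_euler(ax,t).as_matrix()
    R1=E('z',j[0]);R2=R1@E('y',j[1]);R3=R2@E('y',j[2]);R5=R3@E('z',j[3])@E('y',j[4]);R=R5@E('z',j[5])
    return R1@[r0,l,h]+R2@[0,0,a]+R3@[e,0,b]+R5@[0,0,d],R
E
python3 - <<'E'
from fk import *
s=bot.read_state()
D=[([63.5107,30.2713,82.1463,0,67.6916,-10.2262],[.17471,.59944,.23271]),([-50.8,32.4,102.5,0,45.3,-143.5],[.40909,-.3261,.11904]),
([-50.7816,24.3946,98.1595,.0096,57.5435,-143.5388],[.40981,-.32637,.2097]),(s["joint_positions"],s["position"])]
print(fk(s["joint_positions"],np.zeros(7))[1].round(3).tolist())
g=[.3,.4,.4,.25,.11,0,0]
r=least_squares(lambda k:np.r_[np.concatenate([fk(j,k)[0]-p for j,p in D])*1000,(k-g)[5:]*1],g)
print(r.x.round(4),r.fun.round(2));np.save("k.npy",r.x)
E
```

```text
[[0.29, -0.85, 0.44], [-0.957, -0.262, 0.125], [0.009, -0.457, -0.889]]
[ 2.731e-01  5.880e-01  3.919e-01  2.935e-01  1.111e-01 -2.000e-04
  1.133e-01] [ 0.04  0.25  0.55  0.22 -0.02  0.18 -0.34  0.38 -0.94  0.02 -0.24  0.21
 -0.    0.11]
```

```bash
cat >> fk.py <<'E'
K=np.load("k.npy") if os.path.exists("k.npy") else None
Q=Ro.from_euler('z',90,degrees=True).as_matrix()
LO=np.array([-176.69,-43.24,12.49,-82,0,-163.58]);HI=np.array([176.69,126.21,139.97,262,151.66,163.58])
def ik(p,R,j0,lo=LO-60,hi=HI+60):
    def f(j):
        q,S=fk(j,K);return np.r_[(q-p)*100,Ro.from_matrix((S@Q).T@R).as_rotvec()*10]
    r=least_squares(f,np.clip(j0,lo+1,hi-1),bounds=(lo,hi));return r.x.round(1),r.cost.round(4)
E
python3 - <<'E'
from fk import *
M=np.array([.656,.007,.259]);F=np.diag([-1,-1,1.])
s=bot.read_state();print("pads now",s["position"]+s["tcp_rot"]@PAD)
for back in(0,.03,.065):
    p,R=tcp_for(M,19,back=back)
    print(back,ik(p,R,s["joint_positions"]),ik(p,R@F,[-24,20,116,39,28,16]))
for dz in (0,.1,.2,.3):
  print(dz,ik(np.array([.41,-.327,.02+dz]),down(92.7)@F,[-50,30,100,0,50,36]))
E
```

```text
pads now [0.63411163 0.00861222 0.25369381]
0 (array([ -26.1,   22.4,  115.5,   52.2,   28.4, -179. ]), np.float64(0.0)) (array([-26.1,  22.4, 115.5,  52.2,  28.4,   1. ]), np.float64(0.0))
0.03 (array([ -28.8,   23.2,  119.3,   59.1,   27.2, -189.2]), np.float64(0.0)) (array([-28.8,  23.2, 119.3,  59.1,  27.2,  -9.2]), np.float64(0.0))
0.065 (array([ -32.3,   24.5,  123.7,   68.2,   26.5, -202.6]), np.float64(0.0)) (array([-32.3,  24.5, 123.7,  68.2,  26.5, -22.6]), np.float64(0.0))
0 (array([-50.8,  42.7, 104.9,  -0. ,  32.3,  36.5]), np.float64(0.0))
0.1 (array([-50.8,  32.3, 102.5,  -0. ,  45.2,  36.5]), np.float64(0.0))
0.2 (array([-50.8,  23.5,  97.4,  -0. ,  59.1,  36.5]), np.float64(0.0))
0.3 (array([-50.8,  16.9,  90. ,  -0. ,  73.1,  36.5]), np.float64(0.0))
```

```bash
python3 - <<'E'
from h import *
s=bot.read_state();p=s["position"]+s["tcp_rot"]@PAD;pin=s["position"]+s["tcp_rot"]@[-.072,0,-.002]
print(proj("top",p),proj("side",p),"pin",proj("top",pin))
a=tri({"top":(306.1,143.3),"side":(369.4,144.2)});b=tri({"top":(305.6,136.4),"side":(375,135.6)})
print(a.x,a.fun.round(1),b.x,b.fun.round(1),b.x-a.x)
E
```

```text
[[304.52319335 142.09231588]] [[367.4694213  141.34176008]] pin [[309.56070793 158.54931639]]
[0.63343899 0.00318599 0.24798342] [ 0.5 -0.5 -0.6  0.1] [0.64970413 0.00258602 0.26560236] [ 0.9 -1.  -1.2  0.1] [ 0.01626514 -0.00059998  0.01761894]
```

```bash
python3 - <<'E'
from fk import *
from scipy.spatial.transform import Slerp
s=bot.read_state();pm,Rm=s["position"],s["tcp_rot"];R0=down(92.74)
S=Slerp([0,1],Ro.from_matrix([Rm,R0]))
G=np.array([.41,-.327,.12])
W=[(pm+Rm@[.02,0,0],.25),(pm+Rm@[.045,0,0],.5),(pm+Rm@[.065,0,0],.65),(pm+Rm@[.075,0,0]+[-.01,-.04,.01],.8),([.44,-.12,.18],.9),([.43,-.18,.18],1),([.42,-.23,.17],1),([.41,-.28,.14],1),(G,1)]
for p,f in W:
    p=np.array(p);R=S(f).as_matrix();print(p.round(3),ik(p,R,s["joint_positions"])[0],rel(p,R).tolist())
E
```

```text
[ 0.513 -0.029  0.195] [ -22.8   20.1  114.3   23.8   31.2 -145. ] [-2.59, 1.3, -1.74, 2.22, 11.55, 5.13]
[ 0.492 -0.035  0.184] [ -21.8   20.8  113.1   13.1   35.4 -131.5] [-0.1, 1.37, -1.95, 2.98, 18.3, 8.69]
[ 0.475 -0.04   0.175] [ -21.6   21.6  113.     8.5   37.7 -125.6] [1.89, 1.42, -2.11, 3.44, 22.35, 10.82]
[ 0.457 -0.083  0.18 ] [ -26.3   21.2  111.5    4.7   43.  -125.1] [4.26, -2.01, -4.23, 3.89, 26.4, 12.95]
[ 0.44 -0.12  0.18] [ -30.5   21.5  110.7    2.4   45.7 -126.3] [6.63, -4.97, -5.68, 4.2, 29.1, 14.38]
[ 0.43 -0.18  0.18] [ -36.5   22.9  107.7   -0.    49.4 -129.2] [9.09, -10.32, -7.21, 4.5, 31.8, 15.8]
[ 0.42 -0.23  0.17] [ -42.1   24.8  106.5   -0.    48.7 -134.9] [11.8, -14.72, -7.72, 4.5, 31.8, 15.8]
[ 0.41 -0.28  0.14] [ -47.3   28.8  105.6   -0.    45.6 -140. ] [15.57, -19.13, -6.54, 4.5, 31.8, 15.8]
[ 0.41  -0.327  0.12 ] [ -50.8   32.3  102.5   -0.    45.2 -143.5] [17.93, -23.57, -5.65, 4.5, 31.8, 15.8]
```

apply_moves(steps=[[[-2.6, 1.3, -1.7, 1.8, 10, 4, 0.36], [-0.1, 1.4, -1.9, 3, 18.3, 8.7, 0.36], [1.9, 1.4, -2.1, 3.4, 22.3, 10.8, 0.36], [1.9, 1.4, -2.1, 3.4, 22.3, 10.8, 0.36], [1.9, 1.4, -2.1, 3.4, 22.3, 10.8, 0.36]]])

```text
time_s: 7.6
position: [0.5032, -0.0178, 0.2159]
tcp_rot: [[-0.991, -0.098, 0.093], [-0.099, 0.995, -0.006], [-0.092, -0.015, -0.996]]
force: [-0.7, -0.6, -1.4]
opening: 0.684
grasp_force: 13.0
```

```bash
python3 - <<'E'
from h import *
done([1.9, 1.4, -2.1, 3.4, 22.3, 10.8])
p,R=load();s=bot.read_state();print(p,s["position"],(R-s["tcp_rot"]).round(3).tolist())
R0=down(92.74)
for q in ([.457,-.083,.18],[.44,-.12,.18],[.43,-.18,.18],[.42,-.23,.17],[.41,-.28,.14],[.41,-.327,.12],[.41,-.327,.06],[.41,-.327,.03],[.41,-.327,.0205]):print(rel(q,R0).tolist())
E
```

```text
[ 0.47519129 -0.04055566  0.17472736] [ 0.50321779 -0.01784613  0.21586613] [[0.013, -0.036, 0.07], [-0.032, -0.004, 0.039], [-0.074, 0.026, 0.01]]
[2.25, -3.96, -0.96, 1.04, 9.55, 4.92]
[4.39, -7.39, -1.36, 1.04, 9.55, 4.92]
[6.15, -13.2, -1.72, 1.04, 9.55, 4.92]
[7.95, -18.03, -1.06, 1.04, 9.55, 4.92]
[10.08, -22.89, 1.57, 1.04, 9.55, 4.92]
[11.03, -27.57, 3.39, 1.04, 9.55, 4.92]
[12.03, -27.63, 9.3, 1.04, 9.55, 4.92]
[12.52, -27.66, 12.26, 1.04, 9.55, 4.92]
[12.68, -27.67, 13.2, 1.04, 9.55, 4.92]
```

```bash
cat >> h.py <<'E'
def reset(): # commanded pose := measured
    s=bot.read_state();json.dump({"p":s["position"].tolist(),"R":s["tcp_rot"].tolist()},open("cmd.json","w"))
E
python3 - <<'E'
from h import *
reset();R0=down(92.74)
for q in ([.48,-.07,.22],[.45,-.12,.20],[.43,-.18,.18],[.42,-.23,.17],[.41,-.28,.14],[.41,-.327,.12],[.41,-.327,.07],[.41,-.327,.035],[.41,-.327,.0205]):print(rel(q,R0).tolist())
E
```

```text
[2.78, -4.97, -0.6, -0.72, 5.3, 2.93]
[6.43, -9.62, 1.14, -0.72, 5.3, 2.93]
[9.19, -15.36, 2.98, -0.72, 5.3, 2.93]
[10.77, -20.23, 3.91, -0.72, 5.3, 2.93]
[12.53, -25.06, 6.84, -0.72, 5.3, 2.93]
[13.18, -29.71, 8.86, -0.72, 5.3, 2.93]
[13.64, -29.63, 13.83, -0.72, 5.3, 2.93]
[13.96, -29.58, 17.32, -0.72, 5.3, 2.93]
[14.1, -29.56, 18.76, -0.72, 5.3, 2.93]
```

apply_moves(steps=[[[2.8, -5, -0.6, -0.3, 2.6, 1.4, 0.36], [6.4, -9.6, 1.1, -0.7, 5.3, 2.9, 0.36], [9.2, -15.4, 3, -0.7, 5.3, 2.9, 0.36], [10.8, -20.2, 3.9, -0.7, 5.3, 2.9, 0.36], [12.5, -25.1, 6.8, -0.7, 5.3, 2.9, 0.36], [13.2, -29.7, 8.9, -0.7, 5.3, 2.9, 0.36], [13.6, -29.6, 13.8, -0.7, 5.3, 2.9, 0.36], [13.9, -29.6, 17, -0.7, 5.3, 2.9, 0.36], [14.1, -29.6, 18.2, -0.7, 5.3, 2.9, 0.36], [14.1, -29.6, 18.8, -0.7, 5.3, 2.9, 0.36], [14.1, -29.6, 18.8, -0.7, 5.3, 2.9, 0.36], [14.1, -29.6, 18.8, -0.7, 5.3, 2.9, 0.42], [14.1, -29.6, 18.8, -0.7, 5.3, 2.9, 0.6], [14.1, -29.6, 18.8, -0.7, 5.3, 2.9, 1], [14.1, -29.6, 18.8, -0.7, 5.3, 2.9, 1], [13.7, -29.6, 14, -0.7, 5.3, 2.9, 1], [13.2, -29.7, 9, -0.7, 5.3, 2.9, 1], [13.2, -29.7, 7, -0.7, 5.3, 2.9, 1], [13.2, -29.7, 7, -0.7, 5.3, 2.9, 1]]])

```text
time_s: 9.98
position: [0.4068, -0.3265, 0.1393]
tcp_rot: [[-0.999, -0.05, -0.002], [-0.05, 0.999, -0.003], [0.002, -0.003, -1.0]]
force: [0.3, 0.1, 0.4]
opening: 0.997
grasp_force: 0.0
```

```bash
python3 - <<'E'
from h import *
done([13.2, -29.7, 7, -0.7, 5.3, 2.9])
p,R=load();s=bot.read_state();print(s["time_s"],p,s["position"],(R-s["tcp_rot"]).round(3).tolist())
# pliers pin etc seen; spin 180 about z, then end at goal
a=bot.capture("side");b=bot.capture("top");cv2.imwrite("pics/s4.png",a);cv2.imwrite("pics/t4.png",b)
c=np.zeros((600,800,3),np.uint8)
c[:600,:400]=cv2.resize(a[230:380,360:460],None,fx=4,fy=4,interpolation=2)
c[:480,400:]=cv2.resize(b[140:260,338:438],None,fx=4,fy=4,interpolation=2)
cv2.imwrite("pics/crop5.png",c)
E
```

```text
9.975 [ 0.40806637 -0.32685474  0.13845241] [ 0.40684038 -0.32645718  0.13927664] [[-0.0, 0.001, 0.002], [0.001, 0.0, 0.003], [-0.002, 0.003, -0.0]]
```

View pics/crop5.png

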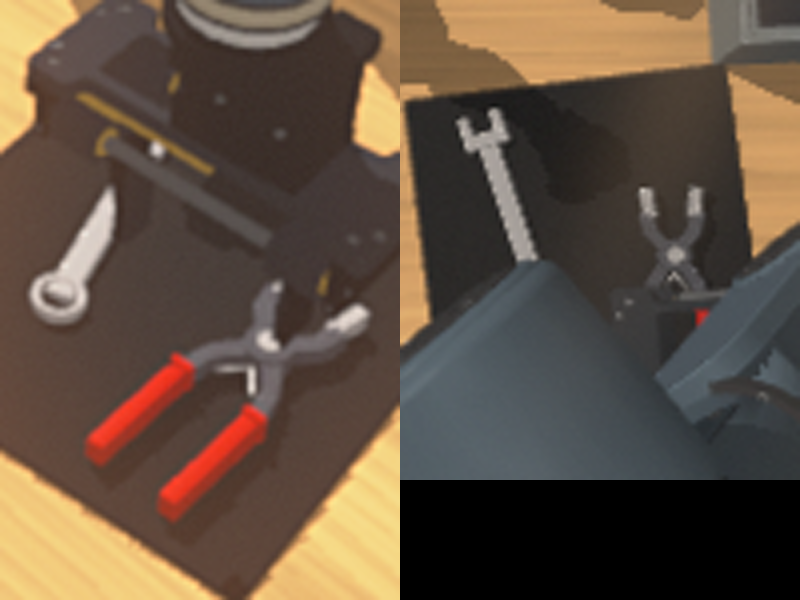

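apply_moves(steps=[[[0, 0, 0, 0, 0, 10.6, 1], [0, 0, 0, 0, 0, 21.2, 1], [0, 0, 0, 0, 0, 31.8, 1], [0, 0, 0, 0, 0, 42.4, 1], [0, 0, 0, 0, 0, 53, 1], [0, 0, 0, 0, 0, 63.6, 1], [0, 0, 0, 0, 0, 74.2, 1], [0, 0, 0, 0, 0, 84.8, 1], [0, 0, 0, 0, 0, 95.4, 1], [0, 0, 0, 0, 0, 106, 1], [0, 0, 0, 0, 0, 116.6, 1], [0, 0, 0, 0, 0, 127.2, 1], [0, 0, 0, 0, 0, 137.8, 1], [0, 0, 0, 0, 0, 148.4, 1], [0, 0, 0, 0, 0, 159, 1], [0, 0, 0, 0, 0, 169.6, 1], [0, 0, 0, 0, 0, 179.5, 1], [0, 0, 0, 0, 0, 179.5, 1], [0, 0, 0, 0, 0, 179.5, 1]]])

```text
time_s: 12.45
position: [0.4058, -0.3253, 0.1367]
tcp_rot: [[0.998, 0.061, -0.006], [0.061, -0.998, 0.002], [-0.006, -0.002, -1.0]]
force: [-0.1, 0.4, 0.3]
opening: 1.003
grasp_force: 0.0
```

```bash
python3 - <<'E'
from h import *
done([0,0,0,0,0,179.5])
s=bot.read_state();print(load(),s["position"],s["joint_positions"].round(1),s["time_s"])
for z in(.08,.04,.025,.018):print(rel([.411,-.3265,z],down(92.7-180)))
E
```

```text
(array([ 0.40806637, -0.32685474,  0.13845241]), array([[ 9.98377689e-01,  5.69384509e-02,  6.06321470e-05],
       [ 5.69384700e-02, -9.98377616e-01, -3.81589716e-04],
       [ 3.88066511e-05,  3.84422960e-04, -9.99999925e-01]])) [ 0.4057956  -0.32526159  0.13671625] [-50.9  30.6 102.1  -0.3  47.6  35.8] 12.45
[ 0.29 -0.02  5.85  0.02 -0.    0.56]
[ 0.29 -0.02  9.85  0.02 -0.    0.56]
[ 0.29 -0.02 11.35  0.02 -0.    0.56]
[ 0.29 -0.02 12.05  0.02 -0.    0.56]
```

apply_moves(steps=[[[0.5, 0.1, 5, 0, 0, 0.8, 1], [0.5, 0.1, 9.5, 0, 0, 0.8, 1], [0.5, 0.1, 11, 0, 0, 0.8, 1], [0.5, 0.1, 11.8, 0, 0, 0.8, 1], [0.5, 0.1, 11.8, 0, 0, 0.8, 0.8], [0.5, 0.1, 11.8, 0, 0, 0.8, 0.6], [0.5, 0.1, 11.8, 0, 0, 0.8, 0.45], [0.5, 0.1, 11.8, 0, 0, 0.8, 0.39], [0.5, 0.1, 11.8, 0, 0, 0.8, 0.36], [0.5, 0.1, 11.8, 0, 0, 0.8, 0.36], [0.5, 0.1, 11.8, 0, 0, 0.8, 0.36]]])

```text
time_s: 13.82
position: [0.4109, -0.3269, 0.0201]
tcp_rot: [[0.999, 0.045, -0.004], [0.045, -0.999, -0.001], [-0.004, 0.001, -1.0]]
force: [-1.4, -1.2, 4.9]
opening: 0.69
grasp_force: 15.2
```

apply_moves(steps=[[[0, 0, -1, 0, 0, 0, 0.36], [0, 0, -3, 0, 0, 0, 0.36], [0, 0, -7, 0, 0, 0, 0.36], [0, 0, -12, 0, 0, 0, 0.36], [0, 0, -16, 0, 0, 0, 0.36], [0, 0, -18, 0, 0, 0, 0.36], [0, 0, -18, 0, 0, 0, 0.36], [0, 0, -18, 0, 0, 0, 0.36]]])

```text
time_s: 14.82
position: [0.4107, -0.3254, 0.1986]
tcp_rot: [[0.999, 0.044, -0.006], [0.044, -0.999, 0.002], [-0.006, -0.003, -1.0]]
force: [-0.0, -0.4, -1.5]
opening: 0.686
grasp_force: 13.5
```

```bash
cat >> h.py <<'E'
PAD=np.array([.114,0,.007]);FL=np.diag([-1,-1,1.])
def tcp2(M,yaw,back=0,side=0,up=0):
    R=Rc(yaw)@FL;return M-R@PAD-R@np.array([back,side,up]),R
E
python3 - <<'E'
from fk import *
from scipy.spatial.transform import Slerp
reset();M=np.array([.656,.006,.258]);p,R=tcp2(M,19,back=.06);s=bot.read_state();print(p,s["grasp_force"],s["opening"])
p0,R0=load();S=Slerp([0,1],Ro.from_matrix([R0,R]));j=s["joint_positions"]
for i in range(1,10):
    f=i/9;q=p0+(p-p0)*f+np.array([0,0,.05*np.sin(np.pi*f)]);j,c=ik(q,S(f).as_matrix(),j);print(rel(q,S(f).as_matrix()).tolist(),j,c)
E
```

```text
[ 0.51297159 -0.04324863  0.17173038] 13.51017415523529 0.686384771723589
[1.27, -3.08, -1.41, 0.49, 3.57, -1.79] [-49.1  22.6 100.7   3.6  55.3  34.6] 0.0
[2.53, -6.17, -2.61, 0.98, 7.13, -3.57] [-47.5  20.2 102.8   7.5  53.9  32.1] 0.0
[3.8, -9.25, -3.43, 1.47, 10.7, -5.36] [-45.8  18.3 105.1  11.5  52.   29.6] 0.0
[5.07, -12.33, -3.73, 1.96, 14.26, -7.15] [-43.9  16.9 107.5  15.9  49.3  26.6] 0.0
[6.35, -15.42, -3.43, 2.45, 17.83, -8.93] [-41.8  16.4 110.2  21.   45.6  22.9] 0.0
[7.63, -18.49, -2.53, 2.94, 21.4, -10.72] [-39.6  16.8 113.2  27.2  41.   17.7] 0.0
[8.91, -21.57, -1.12, 3.42, 24.96, -12.51] [-37.1  18.2 116.4  35.7  35.8  10.1] 0.0
[10.2, -24.65, 0.69, 3.91, 28.53, -14.29] [-34.4  20.6 119.5  47.9  30.6  -1.6] 0.0
[11.48, -27.72, 2.7, 4.4, 32.09, -16.08] [-31.5  24.1 122.5  65.5  26.7 -18.8] 0.0
```

apply_moves(steps=[[[1.3, -3.1, -1.4, 0.5, 3.6, -1.8, 0.36], [2.5, -6.2, -2.6, 1, 7.1, -3.6, 0.36], [3.8, -9.3, -3.4, 1.5, 10.7, -5.4, 0.36], [5.1, -12.3, -3.7, 2, 14.3, -7.1, 0.36], [6.3, -15.4, -3.4, 2.4, 17.8, -8.9, 0.36], [7.6, -18.5, -2.5, 2.9, 21.4, -10.7, 0.36], [8.9, -21.6, -1.1, 3.4, 25, -12.5, 0.36], [9.5, -23.1, -0.2, 3.7, 26.8, -13.4, 0.36], [10.2, -24.7, 0.7, 3.9, 28.5, -14.3, 0.36], [10.8, -26.2, 1.7, 4.2, 30.3, -15.2, 0.36], [11.5, -27.7, 2.7, 4.4, 32.1, -16.1, 0.36], [11.5, -27.7, 2.7, 4.4, 32.1, -16.1, 0.36], [11.5, -27.7, 2.7, 4.4, 32.1, -16.1, 0.36]]])

```text
time_s: 16.45
position: [0.5138, -0.0449, 0.1718]
tcp_rot: [[0.802, 0.325, 0.501], [0.277, -0.946, 0.17], [0.53, 0.002, -0.848]]
force: [0.7, 0.4, -1.4]
opening: 0.685
grasp_force: 13.6
```

```bash
python3 - <<'E'
from h import *
done([11.5, -27.7, 2.7, 4.4, 32.1, -16.1])
p,R=load();s=bot.read_state();print(p,s["position"],Ro.from_matrix(R.T@s["tcp_rot"]).as_rotvec(degrees=True).round(2),s["joint_positions"].round(1))
q=s["position"]+s["tcp_rot"]@PAD;pin=s["position"]+s["tcp_rot"]@[.067,0,-.001]
tp=s["position"]+s["tcp_rot"]@[.127,0,.001]
print(q,"pads",proj("top",q),proj("side",q),"pin",proj("top",pin),proj("side",pin),"tips",proj("top",tp),proj("side",tp))
a=bot.capture("side");b=bot.capture("top");cv2.imwrite("pics/s5.png",a);cv2.imwrite("pics/t5.png",b)
f=lambda im,x,y,w,h,k:cv2.resize(im[y:y+h,x:x+w],None,fx=k,fy=k,interpolation=2)
c=np.zeros((600,800,3),np.uint8)
c[:,:400]=f(a,345,105,50,75,8)
c[:,400:]=f(b,283,110,50,75,8)
cv2.imwrite("pics/crop6.png",c)
E
```

```text
[ 0.51316079 -0.0434873   0.17168452] [ 0.51379873 -0.0449484   0.17178546] [-0.12 -0.03 -0.04] [-31.6  24.1 122.3  65.2  26.7 -18.7]
[ 0.60870483 -0.01215746  0.22621511] pads [[312.2951483  153.15797654]] [[366.16775054 158.02431806]] pin [[317.51888984 168.71737514]] [[358.42107159 173.34206127]] tips [[311.26361705 149.66496237]] [[367.67514808 152.30285891]]
```

View pics/crop6.png

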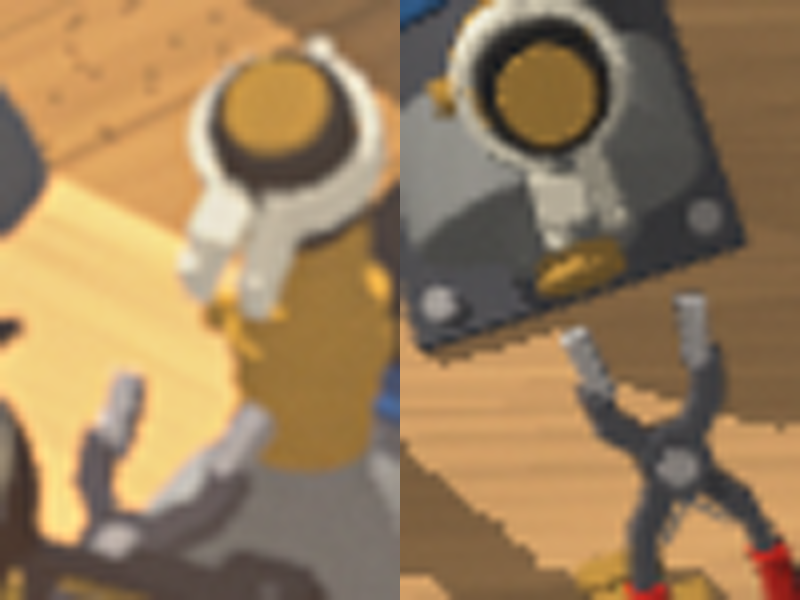

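```bash
python3 - <<'E'
from h import *
a=tri({"top":(313.1,153.4),"side":(367,158.3)});b=tri({"top":(305.1,134.4),"side":(374.4,136.4)})
R=Rc(19);C=np.array([-R[:,0],R[:,1],-R[:,2]])
print(a.x,a.fun.round(1),b.x,b.fun.round(1),"clip-axes delta mm",(C@(b.x-a.x)*1000).round(1))
s=bot.read_state();q=s["position"]+s["tcp_rot"]@PAD
for M in([.656,.007,.258],):print((C@(np.array(M)-q)*1000).round(1))
p=tri({"top":(318,168.1),"side":(359.4,172.1)}).x;print("pin->pads clip axes",C@(a.x-p)*1000)
E
```

```text
[ 0.60823807 -0.01479936  0.22680357] [ 0.1 -0.1 -0.2  0. ] [0.6548249  0.00598428 0.26011181] [ 0.2 -0.3 -0.3  0. ] clip-axes delta mm [60.7  4.5  1.3]
[59.4  3.2 -0.6]
pin->pads clip axes [43.60792112 -0.39163889 -9.61505767]
```

apply_moves(steps=[[[0, -0.4, 0, 0, 0, 0, 0.36], [1, -0.4, 0, 0, 0, 0, 0.36], [2, -0.4, 0, 0, 0, 0, 0.36], [3, -0.4, 0, 0, 0, 0, 0.36], [3.6, -0.4, 0, 0, 0, 0, 0.36], [3.6, -0.4, 0, 0, 0, 0, 0.36], [3.6, -0.4, 0, 0, 0, 0, 0.36]]])

```text
time_s: 17.42
position: [0.541, -0.0307, 0.1912]
tcp_rot: [[0.801, 0.326, 0.502], [0.277, -0.945, 0.171], [0.53, 0.002, -0.848]]
force: [-0.6, 0.2, -1.7]
opening: 0.687
grasp_force: 13.6
```

```bash
python3 - <<'E'
from h import *
done([3.6,-.4,0,0,0,0]);s=bot.read_state();print(load()[0],s["position"],s["force"])
a=bot.capture("side");b=bot.capture("top");cv2.imwrite("pics/s6.png",a);cv2.imwrite("pics/t6.png",b)
f=lambda im,x,y,w,h,k:cv2.resize(im[y:y+h,x:x+w],None,fx=k,fy=k,interpolation=2)
c=np.zeros((600,800,3),np.uint8)
c[:,:400]=f(a,350,115,40,60,10)
c[:,400:]=f(b,283,115,40,60,10)
cv2.imwrite("pics/crop7.png",c)
E
```

```text
[ 0.54071845 -0.02975572  0.19076379] [ 0.54104598 -0.03070514  0.19118583] [-0.57760709  0.20172861 -1.69259402]
```

View pics/crop7.png

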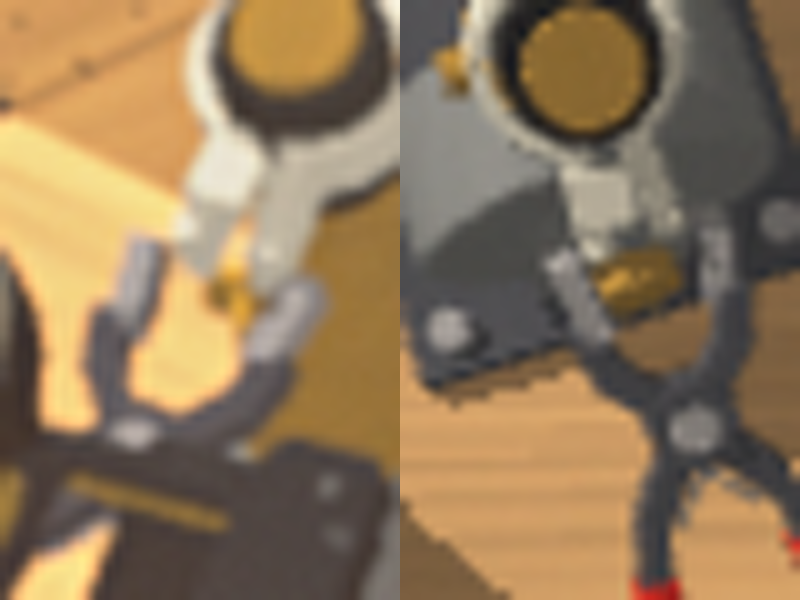

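apply_moves(steps=[[[0.6, -0.15, 0, 0, 0, 0, 0.36], [1.2, -0.2, 0, 0, 0, 0, 0.36], [1.8, -0.2, 0, 0, 0, 0, 0.36], [2.4, -0.2, 0, 0, 0, 0, 0.36], [2.4, -0.2, 0, 0, 0, 0, 0.36], [2.4, -0.2, 0, 0, 0, 0, 0.36]]])

```text
time_s: 18.27
position: [0.5604, -0.0224, 0.2043]
tcp_rot: [[0.8, 0.326, 0.503], [0.277, -0.946, 0.17], [0.531, 0.003, -0.847]]
force: [2.1, -1.6, -1.0]
opening: 0.685
grasp_force: 13.7
```

```bash
python3 - <<'E'
from h import *
done([2.4,-.2,0,0,0,0]);s=bot.read_state();print(load()[0],s["position"],s["force"],s["moment"])
a=bot.capture("side");b=bot.capture("top");cv2.imwrite("pics/s7.png",a);cv2.imwrite("pics/t7.png",b)
f=lambda im,x,y,w,h,k:cv2.resize(im[y:y+h,x:x+w],None,fx=k,fy=k,interpolation=2)
c=np.zeros((600,800,3),np.uint8)
c[:,:400]=f(a,355,110,40,60,10)
c[:,400:]=f(b,283,110,40,60,10)
cv2.imwrite("pics/crop8.png",c)
E
```

```text
[ 0.55930745 -0.02123161  0.2034834 ] [ 0.56040796 -0.02237749  0.20434366] [ 2.14996761 -1.58273363 -1.04441049] [-0.29826205  0.46638001 -0.16031293]
```

View pics/crop8.png

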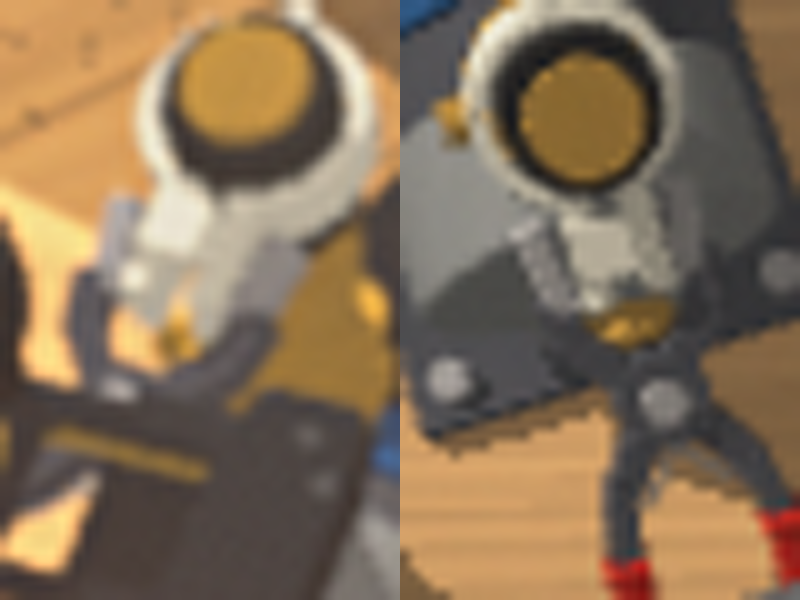

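apply_moves(steps=[[[0, 0, 0, 0, 0, 0, 0.32], [0, 0, 0, 0, 0, 0, 0.28], [0, 0, 0, 0, 0, 0, 0.24], [0, 0, 0, 0, 0, 0, 0.2], [0, 0, 0, 0, 0, 0, 0.16], [0, 0, 0, 0, 0, 0, 0.16]]])

```text
time_s: 19.12
position: [0.5594, -0.022, 0.2037]
tcp_rot: [[0.801, 0.326, 0.501], [0.278, -0.945, 0.171], [0.53, 0.002, -0.848]]
force: [-1.9, -0.7, -3.4]
opening: 0.588
grasp_force: 18.3
```

apply_moves(steps=[[[0, 0, 0, 0, 0, 0, 0.12], [0, 0, 0, 0, 0, 0, 0.08], [0, 0, 0, 0, 0, 0, 0.04], [0, 0, 0, 0, 0, 0, 0.04]]])

```text
time_s: 19.62
position: [0.5592, -0.022, 0.2035]
tcp_rot: [[0.802, 0.326, 0.501], [0.278, -0.945, 0.171], [0.53, 0.002, -0.848]]
force: [-4.4, -1.7, -5.2]
opening: 0.529
grasp_force: 21.5
```

apply_moves(steps=[[[0, 0, 0, 0, 0, 0, 0.0], [0, 0, 0, 0, 0, 0, -0.03], [0, 0, 0, 0, 0, 0, -0.03]]])

```text
time_s: 20.0
position: [0.5591, -0.0219, 0.2034]
tcp_rot: [[0.802, 0.327, 0.501], [0.278, -0.945, 0.171], [0.529, 0.002, -0.848]]
force: [-5.6, -3.2, -6.1]
opening: 0.493
grasp_force: 20.9
```

apply_moves(steps=[[[0, 0, 0, 0, 0, 0, -0.06], [0, 0, 0, 0, 0, 0, -0.08], [0, 0, 0, 0, 0, 0, -0.08]]])

```text
time_s: 20.38
position: [0.5584, -0.0217, 0.2029]
tcp_rot: [[0.802, 0.327, 0.5], [0.278, -0.945, 0.172], [0.528, 0.001, -0.849]]
force: [-6.9, -2.5, -5.8]
opening: 0.468
grasp_force: 22.5
```

apply_moves(steps=[[[0, 0, 0, 0, 0, 0, -0.11], [0, 0, 0, 0, 0, 0, -0.13], [0, 0, 0, 0, 0, 0, -0.13]]])

```text
time_s: 20.75
position: [0.5583, -0.0218, 0.2029]
tcp_rot: [[0.802, 0.327, 0.499], [0.278, -0.945, 0.172], [0.528, 0.001, -0.849]]
force: [-5.7, -3.1, -5.0]
opening: 0.454
grasp_force: 30.4
```

apply_moves(steps=[[[0, 0, 0, 0, 0, 0, -0.05], [0, 0, 0, 0, 0, 0, 0.1], [0, 0, 0, 0, 0, 0, 0.25], [0, 0, 0, 0, 0, 0, 0.36], [0, 0, 0, 0, 0, 0, 0.36], [0, 0, 0, 0, 0, 0, 0.36]]])

```text
time_s: 21.5
position: [0.5604, -0.0223, 0.2044]
tcp_rot: [[0.8, 0.326, 0.503], [0.278, -0.945, 0.171], [0.531, 0.003, -0.847]]
force: [0.6, 0.0, -2.4]
opening: 0.678
grasp_force: 13.7
```

```bash
python3 - <<'E'
from h import *
s=bot.read_state();print(s["position"],s["force"],s["grasp_force"],s["opening"])
a=bot.capture("side");b=bot.capture("top");cv2.imwrite("pics/s8.png",a);cv2.imwrite("pics/t8.png",b)
f=lambda im,x,y,w,h,k:cv2.resize(im[y:y+h,x:x+w],None,fx=k,fy=k,interpolation=2)
c=np.zeros((600,800,3),np.uint8)
c[:,:400]=f(a,355,110,40,60,10)
c[:,400:]=f(b,283,110,40,60,10)
cv2.imwrite("pics/crop9.png",c)
E
```

```text
[ 0.56041389 -0.02227337  0.20439445] [ 0.60679047  0.02548073 -2.40496604] 13.668115139007568 0.6783499417381896
```

View pics/crop9.png

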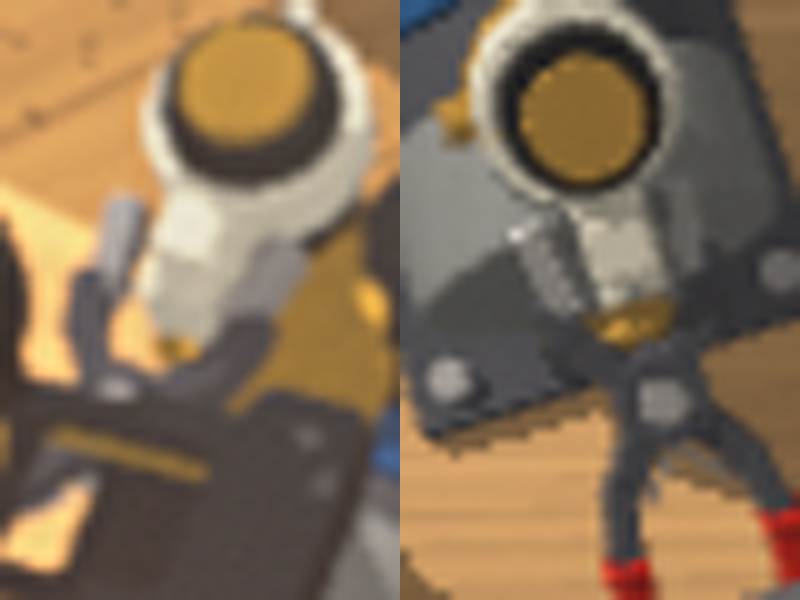

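```bash
python3 - <<'E'
from h import *
from scipy.spatial.transform import Slerp
reset();p0,R0=load();a=p0-R0@[.062,0,0];G=np.array([.411,-.327,.2]);R1=down(-87.4);S=Slerp([0,1],Ro.from_matrix([R0,R1]))
for i in range(1,10):
    f=i/9;print(rel(a+(G-a)*f+[0,0,.05*np.sin(np.pi*f)],S(f).as_matrix()).tolist())
E
```

```text
[-6.89, 2.67, -2.82, -0.49, -3.54, 1.78]
[-7.7, 5.33, -5.47, -0.98, -7.08, 3.56]
[-8.71, 8.0, -7.78, -1.48, -10.63, 5.34]
[-10.0, 10.66, -9.66, -1.97, -14.17, 7.12]
[-11.6, 13.32, -11.03, -2.46, -17.71, 8.9]
[-13.52, 15.98, -11.9, -2.95, -21.25, 10.68]
[-15.71, 18.64, -12.33, -3.45, -24.79, 12.47]
[-18.12, 21.29, -12.42, -3.94, -28.33, 14.25]
[-20.63, 23.95, -12.35, -4.43, -31.88, 16.03]
```

apply_moves(steps=[[[-1.5, 0, 0, 0, 0, 0, 0.36], [-3, 0, 0, 0, 0, 0, 0.36], [-4.5, 0, 0, 0, 0, 0, 0.36], [-6.2, 0, 0, 0, 0, 0, 0.36], [-6.5, 1.3, -1.4, -0.2, -1.8, 0.9, 0.36], [-6.9, 2.7, -2.8, -0.5, -3.5, 1.8, 0.36], [-7.7, 5.3, -5.5, -1, -7.1, 3.6, 0.36], [-8.7, 8, -7.8, -1.5, -10.6, 5.3, 0.36], [-10, 10.7, -9.7, -2, -14.2, 7.1, 0.36], [-11.6, 13.3, -11, -2.5, -17.7, 8.9, 0.36], [-13.5, 16, -11.9, -2.9, -21.2, 10.7, 0.36], [-15.7, 18.6, -12.3, -3.4, -24.8, 12.5, 0.36], [-18.1, 21.3, -12.4, -3.9, -28.3, 14.2, 0.36], [-20.6, 24, -12.4, -4.4, -31.9, 16, 0.36], [-20.6, 24, -12.4, -4.4, -31.9, 16, 0.36], [-20.6, 24, -12.4, -4.4, -31.9, 16, 0.36]]])

```text
time_s: 23.6
position: [0.4108, -0.3267, 0.2003]
tcp_rot: [[0.999, 0.046, -0.001], [0.046, -0.999, 0.002], [-0.001, -0.002, -1.0]]
force: [0.1, -0.8, -0.3]
opening: 0.682
grasp_force: 13.5
```

apply_moves(steps=[[[0, 0, 5, 0, 0, 0, 0.36], [0, 0, 10, 0, 0, 0, 0.36], [0, 0, 14, 0, 0, 0, 0.36], [0, 0, 16, 0, 0, 0, 0.36], [0, 0, 17.2, 0, 0, 0, 0.36], [0, 0, 17.9, 0, 0, 0, 0.36], [0, 0, 17.9, 0, 0, 0, 0.36], [0, 0, 17.9, 0, 0, 0, 0.42], [0, 0, 17.9, 0, 0, 0, 0.6], [0, 0, 17.9, 0, 0, 0, 1], [0, 0, 17.9, 0, 0, 0, 1], [0, 0, 16, 0, 0, 0, 1], [0, 0, 12, 0, 0, 0, 1], [0, 0, 6, 0, 0, 0, 1], [0, 0, 0, 0, 0, 0, 1], [0, 0, -5, 0, 0, 0, 1], [0, 0, -5, 0, 0, 0, 1]]])

```text
time_s: 25.72
position: [0.4128, -0.3296, 0.255]
tcp_rot: [[0.999, 0.046, 0.006], [0.046, -0.999, -0.008], [0.006, 0.008, -1.0]]
force: [0.2, 0.9, 0.4]
opening: 0.999
grasp_force: 0.0
```

```bash
python3 - <<'E'
from h import *
a=bot.capture("side");b=bot.capture("top")
f=lambda im,x,y,w,h,k:cv2.resize(im[y:y+h,x:x+w],None,fx=k,fy=k,interpolation=2)
c=np.zeros((600,800,3),np.uint8)
c[:,:400]=f(a,330,230,133,200,3)[:600,:400] if 0 else cv2.resize(a[230:400,350:463],(400,600),interpolation=2)
c[:,400:]=f(b,278,90,80,120,5)
cv2.imwrite("pics/crop10.png",c)
E
```

```text
(no output)
```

View pics/crop10.png

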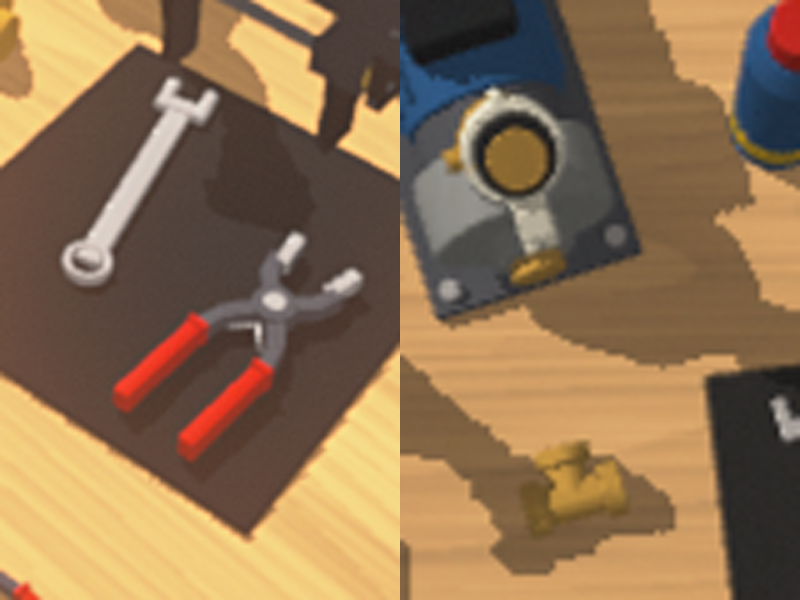

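The pliers lie flat on the mat, with the sleeves around (195,385) in the crop and well clear of the spanner. The clip's ears are shut at (535,225), with nothing touching them.

```bash
python3 -c "
from rig import bot
print(bot.hand_in())"
```

```text
the job is handed in; nothing more can be done
None
```

The clip is snapped shut and stays shut by itself, the pliers are lying flat on the mat clear of the spanner, and I handed the job in at about 26 s; the hand-in returned no verdict. I squeezed in small steps, but the last step ran onto the pliers' stop at the gripper's fixed 30 N, which I estimate put about 20 N on each ear (crush limit 35 N). I also had to lay the pliers down once and take them again turned half round, because the last joint ran out of range on the first grip.

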